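Key the loose control dial home and lock it

TASK

The dial of the grey control box is only perched on its square shaft. Press it down while turning it slowly until it drops fully home, turn it on until the notch in its rim faces the lock slide, then push the slide all the way into the notch. Leave the things round the box where they are.

Things in the scene. Friction and masses are not known exactly. Their poses are not given: they have to be found in the camera images.
- control_box: grey box screwed to the desk, 150 x 140 x 40 mm (x, y, z). Origin: on the desk right under the dial shaft's upright axis; +x points away from the lock slide, z up. It reaches from x = -92 to +58 mm and y = -70 to +70 mm in this frame; its top is 40 mm above the desk.
- seat (a point): centre of the flange on the shaft axis, 48 mm above the desk: the dial's underside rests here when home. Axes as the box. Above it the shaft is square (16 mm wide, 12 mm tall).
- shaft_tip (a point): top of the round pilot pin (10 mm thick, 24 mm tall) on the shaft axis, 84 mm above the desk, inside the dial. The shaft turns stiffly (about 0.15 N m) and stays where left. Its starting angle is not measured and the dial hides it: turned clockwise, the dial keys on at some yaw between 0.45 and 0.85 rad in the box frame.
- dial: loose black dial, about 0.25 kg: a disc 84 mm across and 12 mm thick with a bar grip on it. Origin: centre of the underside; z up. At the start it rides on the square part, underside 12 mm above the seat, held by the pilot pin, at yaw 1.1 to 1.4 rad in the box frame. Turned clockwise (from above) it meets the square and drops 12 mm by weight or a light press; then the shaft turns with it.
- dial_grip (a point): top centre of the dial's bar grip, 42 mm above the dial's underside. The bar stands 30 mm above the disc, 72 mm long (along the dial's x) and 20 mm wide (y). An aluminium line on its top marks the half towards the notch. Axes as the dial.
- dial_notch (a point): mouth of the notch in the dial's rim, 42 mm from its centre on its -x side, at half the disc's thickness. The notch is 13 mm deep, 18 mm wide at the rim, 13 mm at its floor. The square hole under the dial is 18 mm wide, its sides along the dial's x and y. At dial yaw 0 in the box frame the notch faces the lock slide.
- lock (a joint): lock slide on the box top, in m: 0 drawn back (starts at 0 to 0.003), 0.020 fully in, moving along the box's +x to the shaft axis. Tongue 8 mm wide with round end, 50 mm from the axis at 0 and 30 mm at 0.020, 49 to 57 mm above the desk: it enters the notch of a dial that is home, and would go under one that is not. Friction about 1.5 N.
- lock_stud (a point): top centre of the lock slide's black upright thumb stud, 9 mm (x) x 14 mm (y), standing from 50 to 77 mm above the desk; 75 mm from the shaft axis when drawn back. Push it along the box's +x. Axes as the box.
- screwdriver: red-handled screwdriver, 192 mm long, lying left of the box. Leave it alone. Origin: centre of the underside.
- ink_bottle: small black and white ink bottle, 39 mm thick, 90 mm tall, standing right of the box. Leave it alone. Origin: centre of the underside.
- eraser: two-tone eraser, 42 mm long, in front of the box. Leave it alone. Origin: centre of the underside.
- stapler: desk stapler, 136 mm long, at the left edge of the desk. Leave it alone. Origin: centre of the underside.
- glue_stick: standing glue stick, 90 mm tall, at the left. Leave it alone. Origin: centre of the underside.
Things that resemble listed ones, but are neither listed nor needed, are in the scene too. What is shaped like the dial but green or pink is not meant.

How it is judged:
On the way, in this order (a step that is already met when the one before it is completed fails the run):
1. the dial has dropped fully home on its shaft (z of dial in the frame of seat below 0.003 m and horizontal distance between dial and seat below 0.004 m and angle between dial's own z axis and vertical below 0.06 rad), for 0.2 s.
2. the lock slide is pushed in (value of joint lock above 0.016 m), for 0.2 s.
At the end, for the whole second after the job is handed in: The dial is home (underside within 3 mm of the seat, within 4 mm of the shaft axis, level within 0.06 rad) and at rest, its notch faces the lock within 0.15 rad, and the lock slide is in the notch (more than 16 of its 20 mm) (all of step 1 and angle between the x axis of dial and the x axis of control_box, either way round below 0.15 rad and value of joint lock above 0.016 m and linear speed of dial below 0.02 m/s); the robot touches nothing.
It fails at once if a thing round the box is moved by more than 30 mm (distance of any of screwdriver, ink_bottle, eraser, stapler, glue_stick from where it was at the start of the episode above 0.03 m).
It also fails if it takes over 58 s, if anything falls off the work surface, if the arm or the gripper's body presses on something with over 40 N, if the wrist force passes 120 N, or if a joint passes its speed limit or range.

ROBOT

A 6-joint arm with a two-finger parallel gripper is mounted at the origin on a cart in front of the work surface, level with it; the furniture and walls round the work are solid. World frame = base frame: x ahead of the robot, y to its left, z up, the work surface at z = 0. Lengths are in m, angles in rad, forces in N, time in s.
With the tool pointing down it reaches from about 0.4 to 0.825 m from the base axis. Payload 7 kg.
Tool frame: the origin (TCP) lies on the mounting face of the last link; the fingertips stand 178 mm ahead of it and the grasp point (between the pads) lies arm.grip_depth ahead of it (arm.grip_depth is the distance from the TCP to the grasp point, in m); z points along the fingers, y is the direction in which the jaws open and shut (so a half turn about z gives the same grasp; the last joint's range is limited). The gripper opens to 88 mm and grips with 3 to 60 N. Pads are 19 mm wide; open, the fingers measure 130 mm over their backs; the gripper's body (78 mm by 193 mm) begins 47 mm behind the grasp point.
Start: joints at [1.55, 0.359, 0.012, 0, -1.224, -0.288], TCP at [0.205, 0.643, 0.405] pointing down, gripper open.
Joint ranges: [-3.07, 3.07], [-1.43, 2.12], [-1.02, 1.25], [-3.03, 1.67], [-3.05, -0], [-3.03, 3.03]. Speed limits (rad/s): [2.39, 2.39, 3.01, 3.14, 3.14, 3.14].

INTERFACE

Orientations are given as [roll, pitch, yaw] about the fixed x, y, z axes, in that order (R = Rz(yaw) Ry(pitch) Rx(roll)).
In Python, from station import arm gives the robot as it stands.
- The arm moves only by the tool carry_out, never from a script. Its argument "targets" is a list that holds one entry, the list of rows, each a list of 7 numbers: the turn, a rotation vector about the tool's x, y, z in units of 8 degrees (1.0 is 8 degrees), then the shift along the tool's x, y, z in units of 2.5 cm (1.0 is 2.5 cm), then the opening, from -1 (shut) to 1 (fully open). A call has 1 to 20 rows; each row shifts and turns the commanded pose from where the row before left it, along the tool's axes as they then stand; what a row does not reach is not made up. A row lasts 1/8 s, in which the tool goes at most 62.5 mm and 10.7 degrees, less where a joint would pass 70% of its speed; a pose out of reach is approached as far as the arm can. A call with a number of a shift or a turn outside -1 to 1 is refused whole. A call with a gripper value outside its range is refused whole. The fingers move at their own pace and stop on an object; "squeeze" is the grip in N (left out, the last holds). Time passes only in rows, so rows that do not move let the fingers close. It gives the time, the measured TCP pose, the force and the opening at its end, in the units of the state.
- arm.get_state(): the state, without advancing time (a new reading comes with each control period).
- arm.grab_frame(name): name is "scene" or "top" or "wrist"; returns (picture, depth): 420x560x3 uint8, red, green, blue; 420x560 float32, m along the optical axis (not along the pixel's ray), 0 where there is no reading.
- arm.camera_model(name): a dict with "camera_matrix" (3x3 intrinsics, pixels), "distortion" ([k1, k2, p1, p2, k3] as OpenCV has them; the pictures are not rectified), "world_from_camera" (4x4, takes a point from camera to world coordinates). Camera axes: x right, y down, z forward; pixel columns grow to the right and rows downward; lengths in m; the calibration is good to about 2 mm. A picture is of the moment at which its call begins: read the wrist's pose just before it. camera_model takes no time and is no camera call; for the wrist camera it gives the pose at the moment of the call.
- arm.job_done(): hands the job in, once; it reports no verdict.
Trained networks look in the newest picture that a camera, given by its name, has taken for a name from the list of things; names that differ only in an ending like _2 or _b are one class to them, and where a whole thing is asked for, a point or a joint stands for the part that bears it (a point fixed in the world has none). Each returns a list of dicts, best first, with "conf" (0 to 1); they miss things now and then, are a little off and sometimes report something else, mostly with a low value. They report only what shows in the picture. A call takes as long as a camera call. They do not tell look-alikes from the thing itself.
- arm.spot_in(camera, query): "point" ([row, column] in pixels, amid what is visible of it).
- arm.landmark_of(camera, query): "point" ([row, column] in pixels: a listed point, or the origin of a listed thing).
The state is a dict: "t": time; "q": joint angles; "qd": joint speeds; "joint_efforts": joint torques, N m; "eef_pos": TCP position; "ee_rot": TCP orientation; "force": force on the tool from outside, world axes, zero at the start; "moment": the same for the moment, N m; "width": finger opening in m.
Only numpy, scipy, OpenCV 4.12 (cv2) and the standard library are available. Lean on these libraries where they do the work, as an engineer would, in place of code of your own. Each camera call takes 0.05 s, during which the arm holds its last target.

## Working session

There is one attempt and no reset: what is moved stays moved. The work goes in short steps, Python scripts to look and compute and a tool call to move; the robot and the scene stay as the last step left them, time stands still between calls to the robot, and variables do not carry over. Pictures are saved under pics/ and viewed, and the job is handed in when it is done.

Besides the shell and the picture viewer there is one more tool, called after "Call:" as a command line: name --argument value ..., lists and objects as JSON in quotes. carry_out: Moves the arm, as the interface text tells. Its arguments: {"type":"object","properties":{"targets":{"type":"array"},"squeeze":{"type":"number"}},"required":["targets"]}

```bash
mkdir -p pics; ls; cat > h.py <<'E'
import numpy as np,cv2
from station import arm
from scipy.spatial.transform import Rotation as R
def pt(cam,px,depth=None,z=None,m=None):
    m=m or arm.camera_model(cam);K=np.array(m['camera_matrix']);D=np.array(m['distortion']);T=np.array(m['world_from_camera'])
    u=cv2.undistortPoints(np.array([[[px[1],px[0]]]],float),K,D)[0,0]
    d=T[:3,:3]@np.array([u[0],u[1],1]);o=T[:3,3]
    s=depth if z is None else (z-o[2])/d[2]
    return o+s*d
def save(n,im): cv2.imwrite('pics/'+n+'.png',cv2.cvtColor(im,cv2.COLOR_RGB2BGR))
E
python3 - <<'E'
from h import *
print(arm.get_state(),arm.grip_depth)
for c in ['scene','top']:
    im,d=arm.grab_frame(c);save(c+'0',im);np.save(c+'d.npy',d)
    for q in ['dial_grip','dial_notch','lock_stud','seat','dial']:
        for r in arm.landmark_of(c,q)[:3]:
            p=r['point'];a=int(round(p[0])),int(round(p[1]))
            print(c,q,round(r['conf'],2),np.round(p,1),pt(c,p,depth=d[a]).round(3))
print(arm.get_state()['t'])
E
```

```text
pics
{'t': 0.0, 'q': array([ 1.55010373e+00,  3.59379881e-01,  1.10705712e-02, -3.74364312e-04,
       -1.22414546e+00, -2.88088855e-01]), 'qd': array([-0.00137583,  0.00053207, -0.00049208,  0.00114461, -0.00188937,
        0.00182697]), 'joint_efforts': array([ 9.08765778e-04, -5.82712841e+01,  2.93042529e+01,  6.99683368e+00,
        6.95352210e-03, -1.65289262e-04]), 'eef_pos': array([0.20507537, 0.64287862, 0.40372772]), 'ee_rot': array([ 3.13990256e+00, -1.33821840e-04, -3.08908817e-01]), 'force': array([-0.09477085, -1.096878  ,  0.19480936]), 'moment': array([ 0.05587414,  0.02428135, -0.02363704]), 'width': 0.08749268045236783} 0.1593
scene dial_grip 0.94 [250.9 440.1] [ 0.698 -0.257  0.041]
scene dial_grip 0.73 [264.3 376.8] [ 0.576 -0.19   0.042]
scene dial_grip 0.66 [209.1 285.6] [0.556 0.009 0.103]
scene dial_notch 0.71 [296.2 343.3] [ 0.506 -0.167  0.   ]
scene dial_notch 0.69 [285.1 352.3] [ 0.547 -0.159 -0.   ]
scene dial_notch 0.67 [234.2 294.8] [0.578 0.004 0.04 ]
scene lock_stud 0.52 [232.2 264.8] [0.517 0.031 0.06 ]
scene seat 0.7 [230.2 278.3] [ 0.521 -0.001  0.073]
scene dial 0.79 [303.4 319. ] [ 0.448 -0.156  0.011]
scene dial 0.77 [284.7 374.8] [ 0.557 -0.2    0.012]
scene dial 0.67 [269.7 433.5] [ 0.674 -0.258  0.012]
top dial_grip 0.88 [216.9 291. ] [0.555 0.027 0.099]
top dial_grip 0.83 [209.5 385.9] [ 0.575 -0.191  0.042]
top dial_grip 0.7 [260.6 365.9] [ 0.458 -0.141  0.045]
top dial_notch 0.73 [165.1 422.7] [ 0.687 -0.293  0.002]
top dial_notch 0.68 [225.3 369.8] [ 0.543 -0.159  0.003]
top dial_notch 0.55 [226.7 314. ] [ 0.538 -0.025  0.04 ]
top lock_stud 0.37 [254.  299.9] [0.476 0.009 0.056]
top dial 0.95 [216.3 293.5] [0.556 0.022 0.101]
top dial 0.66 [252.8 298.6] [0.478 0.012 0.075]
top dial 0.6 [209.2 381.1] [ 0.576 -0.181  0.037]
0.6
```

View pics/scene0.png

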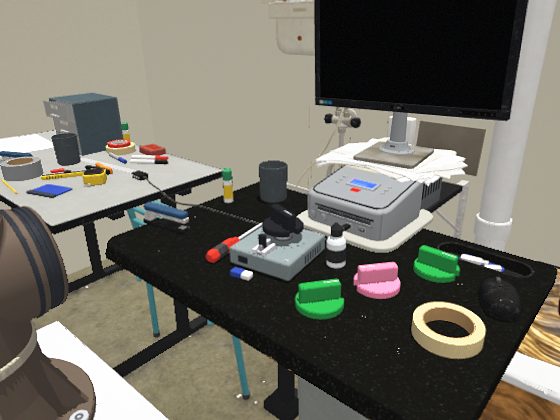

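View pics/top0.png

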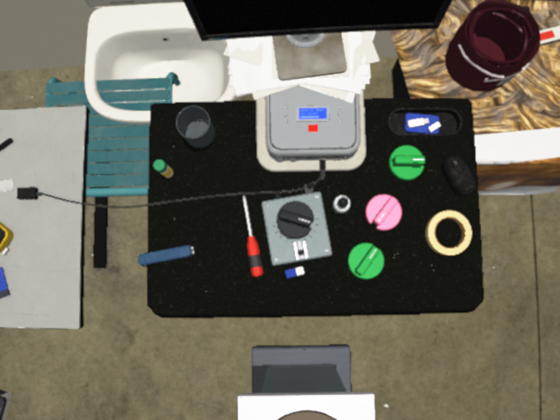

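```bash
python3 - <<'E'
import cv2
im=cv2.imread('pics/top0.png')[170:300,220:350]
cv2.imwrite('pics/top0z.png',cv2.resize(im,None,fx=4.5,fy=4.5,interpolation=cv2.INTER_CUBIC))
E
```

```text
(no output)
```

View pics/top0z.png

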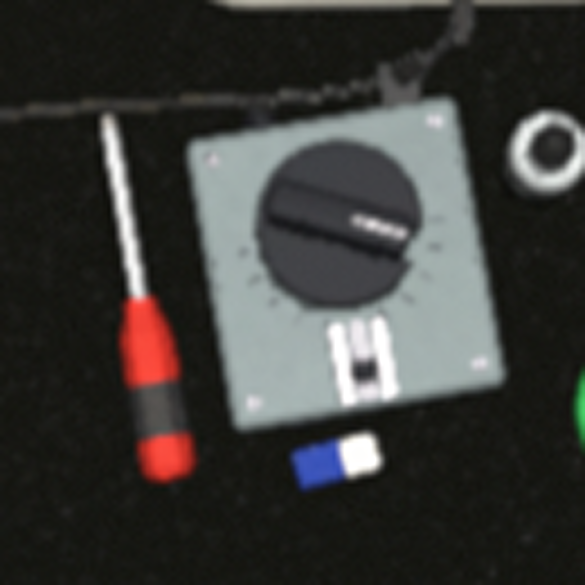

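The top picture shows the box at about (296,230) with the dial centred near (295,218), its white line pointing right and slightly down. The slide sits below the dial at (300,252) and the eraser at (294,272). The green and pink dials to the right are decoys. Next I compute the box frame.

```bash
python3 - <<'E'
from h import *
m=arm.camera_model('top');print(np.array(m['world_from_camera']).round(3))
z=lambda x,y:(y/4.5+170-.4,x/4.5+220-.4)
C=[pt('top',z(*c),z=.04,m=m) for c in [(188,142),(455,97),(505,382),(236,430)]]
for c in C: print(c.round(3))
# order: far-left(+x,+y), far-right(+x,-y), near-right, near-left
e=(C[0]-C[3]+C[1]-C[2]);e2=(C[0]-C[1]+C[3]-C[2]);y1=np.arctan2(e[1],e[0]);y2=np.arctan2(-e2[0],e2[1])
print('yaw',y1,y2,np.linalg.norm(e)/2,np.linalg.norm(e2)/2)
c=sum(C)/4;y=(y1+y2)/2;ax=c[:2]+.017*np.array([np.cos(y),np.sin(y)]);print('axis',ax)
d=np.load('topd.npy')
P=np.array([[pt('top',(r,k),depth=d[r,k],m=m) for k in range(265,330)] for r in range(190,250)]).reshape(-1,3)
P=P[np.linalg.norm(P[:,:2]-ax,axis=1)<.055]
g=P[(P[:,2]>.095)];print('bar',len(g),g.mean(0).round(4));q=g[:,:2]-g[:,:2].mean(0);v=np.linalg.svd(q)[2][0];print('bar yaw',np.arctan2(v[1],v[0]))
k=P[(P[:,2]>.066)&(P[:,2]<.08)];print('disc',len(k),k[:,2].mean(),k.min(0),k.max(0),(k.min(0)+k.max(0))/2)
print(pt('top',z(280,187),z=.102,m=m),pt('top',z(405,235),z=.102,m=m))
print('stud',pt('top',z(365,368),z=.077,m=m))
E
```

```text
[[-0.015 -0.993  0.116  0.433]
 [-1.     0.017  0.014  0.028]
 [-0.016 -0.116 -0.993  1.201]
 [ 0.     0.     0.     1.   ]]
[0.599 0.095 0.04 ]
[ 0.62  -0.042  0.04 ]
[ 0.474 -0.064  0.04 ]
[0.452 0.072 0.04 ]
yaw 0.15119455458813089 0.15589561408881406 0.14866600568577998 0.13866638291018174
axis [0.55318502 0.01789071]
bar 300 [0.5539 0.0191 0.1014]
bar yaw 1.270539828931023
disc 753 0.07172966579026477 [ 0.51299396 -0.02177276  0.06609241] [0.5961499  0.05895991 0.07872809] [0.55457193 0.01859358 0.07241025]
[0.56770619 0.04722541 0.102     ] [ 0.5433609  -0.01275909  0.102     ]
stud [0.48063081 0.00726252 0.077     ]
```

Call:
carry_out --targets '[[[0,0,0.93,0,0,0,0.2],[0,0,0.93,0,0,0,0.2],[0,0,0.93,0,0,0,0.2],[0,0,0.93,0,0,0,0.2],[0,0,0.93,0,0,0,0.2],[0,0,0.93,0,0,0,0.2],[0,0,0.93,0,0,0,0.2],[0,0,0.93,0,0,0,0.2],[0,0,0.93,0,0,0,0.2],[0,0,0.93,0,0,0,0.2],[0,0,0.93,0,0,0,0.2],[0,0,0.93,0,0,0,0.2]]]'

```text
t: 2.1
eef_pos: [0.2052, 0.643, 0.4047]
ee_rot: [-3.142, 0.0, -1.871]
force: [-0.1, -0.5, -0.2]
width: 0.0527
```

Call:
carry_out --targets '[[[0,0,0,0.98,-0.99,0.1,0.2],[0,0,0,0.98,-0.99,0.1,0.2],[0,0,0,0.98,-0.99,0.1,0.2],[0,0,0,0.98,-0.99,0.1,0.2],[0,0,0,0.98,-0.99,0.1,0.2],[0,0,0,0.98,-0.99,0.1,0.2],[0,0,0,0.98,-0.99,0.1,0.2],[0,0,0,0.98,-0.99,0.1,0.2],[0,0,0,0.98,-0.99,0.1,0.2],[0,0,0,0.98,-0.99,0.1,0.2],[0,0,0,0.98,-0.99,0.1,0.2],[0,0,0,0.98,-0.99,0.1,0.2],[0,0,0,0.98,-0.99,0.1,0.2],[0,0,0,0.98,-0.99,0.1,0.2],[0,0,0,0.98,-0.99,0.1,0.2],[0,0,0,0.98,-0.99,0.1,0.2],[0,0,0,0.98,-0.99,0.1,0.2],[0,0,0,0.98,-0.99,0.1,0.2],[0,0,0,0.98,-0.99,0.1,0.2]]]'

```text
t: 4.47
eef_pos: [0.5195, 0.0595, 0.3574]
ee_rot: [-3.141, 0.0, -1.867]
force: [-0.3, 1.0, 0.4]
width: 0.0528
```

```bash
cat > st.py <<'E'
from h import *
def go(tx,ty,tz,yaw):
    s=arm.get_state();Rm=R.from_euler('xyz',s['ee_rot']);p=s['eef_pos']
    d=Rm.inv().apply(np.array([tx,ty,tz])-p)/.025
    t=(Rm.inv()*R.from_euler('xyz',[np.pi,0,yaw])).as_rotvec()/np.radians(8)
    print('t',s['t'],'pos',p.round(4),'rot',s['ee_rot'].round(4),'F',s['force'].round(1),'M',s['moment'].round(2),'w',round(s['width'],4),'q6',s['q'][5].round(2))
    print('shift',d.round(2),'turn',t.round(2))
E
python3 - <<'E'
from st import *
go(.5538,.0185,.34,-1.87)
im,d=arm.grab_frame('wrist');save('w1',im);np.save('w1d.npy',d)
E
```

```text
t 4.475 pos [0.5195 0.0595 0.3574] rot [-3.1411e+00  4.0000e-04 -1.8670e+00] F [-0.3  1.   0.4] M [ 0.12 -0.12  0.01] w 0.0528 q6 -0.79
shift [ 1.17 -1.79  0.7 ] turn [-0.    0.    0.02]
```

View pics/w1.png

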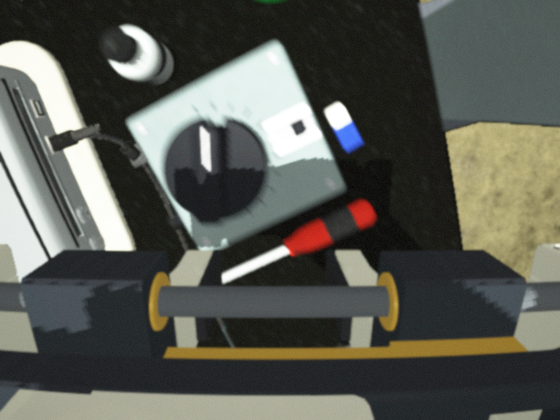

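The wrist picture shows the dial at about (185,215) with its white line pointing up, and the slide's stud at (127,298). I'll refine the pose from the wrist depth.

```bash
python3 - <<'E'
from h import *
m=arm.camera_model('wrist');d=np.load('w1d.npy')
P=np.array([[pt('wrist',(r,k),depth=d[r,k],m=m) if d[r,k]>0 else (0,0,0) for k in range(120,350)] for r in range(35,245)]).reshape(-1,3)
ax=np.array([.5538,.0185])
D=P[np.linalg.norm(P[:,:2]-ax,axis=1)<.055]
g=D[D[:,2]>.096];c=cv2.minAreaRect((g[:,:2]*1000).astype(np.float32));print('bar',len(g),g.mean(0).round(4),c,np.median(g[:,2]))
k=D[(D[:,2]>.066)&(D[:,2]<.078)];print('disc',cv2.minEnclosingCircle((k[:,:2]*1000).astype(np.float32)),np.median(k[:,2]))
b=P[(P[:,2]>.035)&(P[:,2]<.044)&(abs(P[:,0]-.53)<.15)];print('box',cv2.minAreaRect((b[:,:2]*1000).astype(np.float32)),np.median(b[:,2]))
s=P[(P[:,2]>.07)&(P[:,2]<.082)&(np.linalg.norm(P[:,:2]-ax,axis=1)>.06)&(np.linalg.norm(P[:,:2]-ax,axis=1)<.1)];print('stud',len(s),s.mean(0) if len(s) else 0, s.min(0),s.max(0))
E
```

```text
bar 2744 [0.5536 0.0147 0.1004] ((554.8075561523438, 16.23933219909668), (70.97001647949219, 20.538908004760742), 72.8641357421875) 0.10054871006763835
disc ((554.7037353515625, 16.156740188598633), 42.44195556640625) 0.07079769122780427
box ((542.53271484375, -13.395561218261719), (149.56651306152344, 193.76809692382812), 8.997343063354492) 0.038984422676169805
stud 224 [0.48196193 0.00401683 0.07531163] [ 0.47652733 -0.00320504  0.07028949] [0.48685552 0.01157563 0.07821895]
```

```bash
python3 - <<'E'
from st import *
go(.5546,.0172,.254,-1.87)
E
```

```text
t 4.525 pos [0.5206 0.0574 0.3569] rot [-3.1414e+00 -9.0000e-04 -1.8675e+00] F [ 1.6 -1.9  0.1] M [-0.33 -0.4  -0.07] w 0.0526 q6 -0.78
shift [ 1.13 -1.77  4.12] turn [-0.   -0.01  0.02]
```

Call:
carry_out --targets '[[[0,0,0,0.57,-0.88,0.5,0.2],[0,0,0,0.56,-0.88,0.5,0.2],[0,0,0,0,0,0.8,0.2],[0,0,0,0,0,0,0.2],[0,0,0,0,0,0,0.2]]]'

```text
t: 5.15
eef_pos: [0.553, 0.0209, 0.3129]
ee_rot: [-3.141, 0.0, -1.867]
force: [-0.1, 0.2, -0.2]
width: 0.0525
```

```bash
python3 - <<'E'
from st import *
go(.5546,.0172,.254,-1.87)
im,d=arm.grab_frame('wrist');save('w2',im)
E
```

```text
t 5.15 pos [0.553  0.0209 0.3129] rot [-3.1409e+00  2.0000e-04 -1.8666e+00] F [-0.1  0.2 -0.2] M [ 0.12 -0.09  0.07] w 0.0525 q6 -0.69
shift [ 0.12 -0.1   2.36] turn [-0.01  0.    0.02]
```

View pics/w2.png

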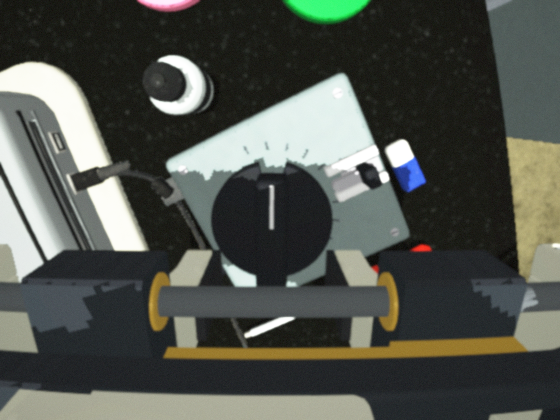

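The bar's line, at column 272, is midway between the fingers and parallel to the pads. I descend and grip.

Call:
carry_out --targets '[[[0,0,0,0.06,-0.05,0.6,0.2],[0,0,0,0.06,-0.05,0.6,0.2],[0,0,0,0,0,0.6,0.2],[0,0,0,0,0,0.5,0.2],[0,0,0,0,0,0,0.2]]]' --squeeze 12

```text
t: 5.82
eef_pos: [0.554, 0.017, 0.2532]
ee_rot: [3.139, -0.002, -1.867]
force: [0.2, -0.8, -0.3]
width: 0.0529
```

Call:
carry_out --targets '[[[0,0,0,0,0,0,-0.5],[0,0,0,0,0,0,-1],[0,0,0,0,0,0,-1],[0,0,0,0,0,0,-1]]]' --squeeze 12

```text
t: 6.32
eef_pos: [0.5543, 0.0171, 0.255]
ee_rot: [-3.141, 0.0, -1.867]
force: [1.0, -0.6, 1.8]
width: 0.0202
```

```bash
python3 - <<'E'
from st import *
go(.5546,.0172,.254,-1.87)
E
```

```text
t 6.325 pos [0.5543 0.0171 0.255 ] rot [-3.1414e+00  2.0000e-04 -1.8671e+00] F [ 1.  -0.6  1.8] M [-0.02 -0.16  0.01] w 0.0202 q6 -0.68
shift [-0.01 -0.01  0.04] turn [-0.    0.    0.02]
```

Call:
carry_out --targets '[[[0,0,0.3,0,0,0.03,-1],[0,0,0.3,0,0,0.03,-1],[0,0,0.3,0,0,0.03,-1],[0,0,0.3,0,0,0,-1],[0,0,0.3,0,0,0,-1]]]'

```text
t: 6.95
eef_pos: [0.5538, 0.017, 0.2525]
ee_rot: [3.141, -0.0, -2.078]
force: [-1.6, 1.1, -2.7]
width: 0.0204
```

```bash
python3 - <<'E'
from st import *
go(.5546,.0172,.254,-1.87)
E
```

```text
t 6.95 pos [0.5538 0.017  0.2525] rot [ 3.1409 -0.     -2.0783] F [-1.6  1.1 -2.7] M [ 0.52  0.41 -0.01] w 0.0204 q6 -0.89
shift [-0.02 -0.02 -0.06] turn [ 0.01  0.   -1.49]
```

Call:
carry_out --targets '[[[0,0,0.25,0,0,0.02,-1],[0,0,0.25,0,0,0.02,-1],[0,0,0.25,0,0,0.02,-1]]]'

```text
t: 7.32
eef_pos: [0.5542, 0.017, 0.2506]
ee_rot: [3.141, -0.001, -2.183]
force: [-0.8, 0.5, -2.1]
width: 0.0199
```

Call:
carry_out --targets '[[[0,0,0.25,0,0,0.02,-1],[0,0,0.25,0,0,0.02,-1],[0,0,0.25,0,0,0.02,-1]]]'

```text
t: 7.7
eef_pos: [0.5542, 0.0171, 0.2494]
ee_rot: [3.141, -0.0, -2.288]
force: [-2.7, 2.0, -1.4]
width: 0.0203
```

```bash
python3 - <<'E'
from st import *
go(.5546,.0172,.254,-1.87)
im,d=arm.grab_frame('wrist');save('w3',im);np.save('w3d.npy',d)
im,d=arm.grab_frame('scene');save('s3',im[180:300,200:350].repeat(4,0).repeat(4,1))
E
```

```text
t 7.7 pos [0.5542 0.0171 0.2494] rot [ 3.1412e+00 -3.0000e-04 -2.2883e+00] F [-2.7  2.  -1.4] M [0.77 1.18 0.04] w 0.0203 q6 -1.1
shift [-0.01 -0.01 -0.19] turn [ 0. -0. -3.]
```

View pics/w3.png

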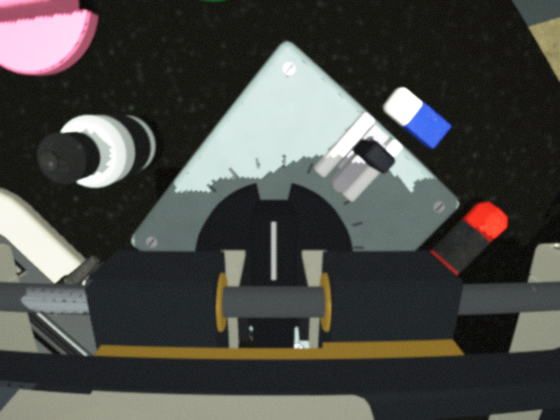

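View pics/s3.png

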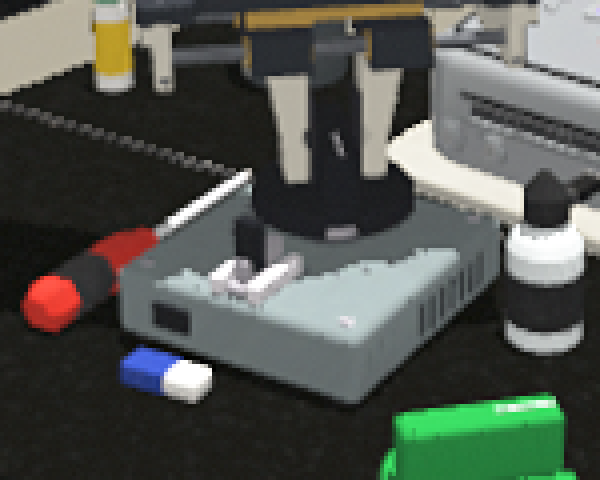

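The dial turns with the jaws and its line stays centred at column 273. I check its height.

```bash
cat >> st.py <<'E'
def dz(r0,r1,c0,c1,d,cam='wrist'):
    m=arm.camera_model(cam)
    P=np.array([[pt(cam,(r,k),depth=d[r,k],m=m) for k in range(c0,c1)] for r in range(r0,r1)]).reshape(-1,3)
    return P
E
python3 - <<'E'
from st import *
d=np.load('w3d.npy')
P=dz(195,245,200,350,d);P=P[np.linalg.norm(P[:,:2]-[.5546,.0172],axis=1)<.041]
print(np.histogram(P[:,2],bins=np.arange(.04,.12,.004)))
k=P[(P[:,2]>.05)&(P[:,2]<.08)];print(np.median(k[:,2]),k[:,2].std())
b=P[P[:,2]>.085];print('bar',np.median(b[:,2]))
E
```

```text
(array([  37,    0,    0,   11,   17,   71, 4129,   41,   86,   88,  101,
        102,  143, 1163,  259,    0,    0,    0,    0]), array([0.04 , 0.044, 0.048, 0.052, 0.056, 0.06 , 0.064, 0.068, 0.072,
       0.076, 0.08 , 0.084, 0.088, 0.092, 0.096, 0.1  , 0.104, 0.108,
       0.112, 0.116]))
0.06567401647240456 0.002382892943708217
bar 0.09499503748999949
```

The dial has already come down about 5 mm with the hand, and the force reading shows the hand carrying its weight, so it has keyed. I press it the rest of the way.

Call:
carry_out --targets '[[[0,0,0.1,0,0,0.06,-1],[0,0,0.1,0,0,0.06,-1],[0,0,0.1,0,0,0.06,-1],[0,0,0,0,0,0.05,-1],[0,0,0,0,0,0,-1]]]'

```text
t: 8.43
eef_pos: [0.5541, 0.0173, 0.2436]
ee_rot: [3.141, -0.0, -2.328]
force: [-4.6, 3.9, 0.5]
width: 0.02
```

```bash
python3 - <<'E'
from st import *
go(.5546,.0172,.254,-1.87)
im,d=arm.grab_frame('wrist')
P=dz(195,245,200,350,d);P=P[np.linalg.norm(P[:,:2]-[.5546,.0172],axis=1)<.041]
k=P[(P[:,2]>.05)&(P[:,2]<.08)];print(np.median(k[:,2]));b=P[P[:,2]>.08];print('bar',np.median(b[:,2]))
E
```

```text
t 8.425 pos [0.5541 0.0173 0.2436] rot [ 3.1411e+00 -2.0000e-04 -2.3280e+00] F [-4.6  3.9  0.5] M [1.49 1.82 0.04] w 0.02 q6 -1.14
shift [-0.01 -0.02 -0.42] turn [ 0.   -0.   -3.28]
0.059988636407395324
bar 0.08929713574204381
```

Call:
carry_out --targets '[[[0,0,0.2,0,0.02,0.03,-1],[0,0,0.2,0,0.02,0.03,-1],[0,0,0.2,0,0,0.03,-1],[0,0,0.2,0,0,0,-1]]]' --squeeze 20

```text
t: 8.98
eef_pos: [0.5537, 0.0176, 0.2431]
ee_rot: [-3.141, 0.0, -2.44]
force: [-8.8, 0.6, 15.6]
width: 0.0196
```

```bash
python3 - <<'E'
from st import *
go(.5546,.0172,.254,-2.987)
im,d=arm.grab_frame('wrist')
P=dz(195,245,200,350,d);P=P[np.linalg.norm(P[:,:2]-[.5546,.0172],axis=1)<.041]
k=P[(P[:,2]>.05)&(P[:,2]<.08)];print(np.median(k[:,2]));b=P[P[:,2]>.08];print('bar',np.median(b[:,2]))
E
```

```text
t 8.975 pos [0.5537 0.0176 0.2431] rot [-3.1407e+00  1.0000e-04 -2.4396e+00] F [-8.8  0.6 15.6] M [0.45 3.32 0.08] w 0.0196 q6 -1.26
shift [-0.02 -0.04 -0.44] turn [-0.01  0.    3.92]
0.05958974088499247
bar 0.0889060042179208
```

It stops hard with 15 N of press, after a total drop of about 12 mm, so it is home. I ease the press and turn on.

Call:
carry_out --targets '[[[0,0,0.4,0.02,0.02,-0.03,-1],[0,0,0.4,0,0,-0.01,-1],[0,0,0.4,0,0,0,-1],[0,0,0.4,0,0,0,-1]]]' --squeeze 25

```text
t: 9.52
eef_pos: [0.5531, 0.0177, 0.2432]
ee_rot: [-3.141, 0.001, -2.664]
force: [-4.7, 0.5, 5.6]
width: 0.0198
```

```bash
python3 - <<'E'
from st import *
go(.5546,.0172,.254,-2.987)
E
```

```text
t 9.525 pos [0.5531 0.0177 0.2432] rot [-3.1410e+00  5.0000e-04 -2.6644e+00] F [-4.7  0.5  5.6] M [0.36 1.78 0.19] w 0.0198 q6 -1.48
shift [-0.04 -0.05 -0.43] turn [-0.    0.    2.31]
```

Call:
carry_out --targets '[[[0,0,0.4,0,0,0,-1],[0,0,0.4,0,0,0,-1],[0,0,0.4,0,0,0,-1],[0,0,0.4,0,0,0,-1],[0,0,0.4,0,0,0,-1],[0,0,0.35,0,0,0,-1],[0,0,0,0,0,0,-1]]]'

```text
t: 10.4
eef_pos: [0.553, 0.0179, 0.2432]
ee_rot: [-3.141, 0.001, -2.991]
force: [-5.5, 1.8, 5.7]
width: 0.0201
```

```bash
python3 - <<'E'
from st import *
go(.5546,.0172,.254,-2.987)
im,d=arm.grab_frame('wrist');save('w4',im)
im,d=arm.grab_frame('top');save('t4',im[170:300,220:350].repeat(4,0).repeat(4,1))
E
```

```text
t 10.4 pos [0.553  0.0179 0.2432] rot [-3.1414e+00  6.0000e-04 -2.9914e+00] F [-5.5  1.8  5.7] M [0.67 1.95 0.04] w 0.0201 q6 -1.81
shift [-0.06 -0.04 -0.43] turn [-0.    0.   -0.03]
```

View pics/w4.png

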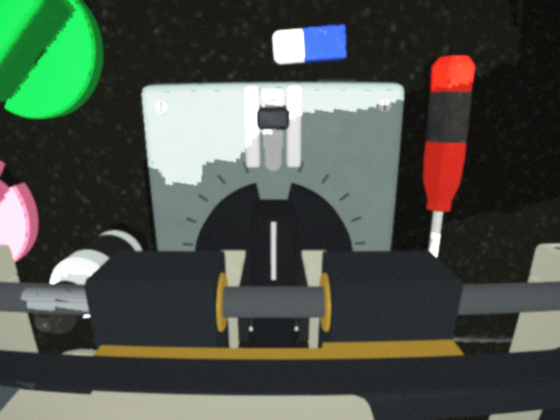

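The notch, at (190,273), now lines up with the tongue at (165,273). I release and lift.

Call:
carry_out --targets '[[[0,0,0,0,0,-0.04,0.1],[0,0,0,0,0,0,0.1],[0,0,0,0,0,0,0.1],[0,0,0,0,0,-0.5,0.1],[0,0,0,0,0,-0.8,0.1],[0,0,0,0,0,-0.8,0.1],[0,0,0,0,0,-0.4,0.1]]]'

```text
t: 11.38
eef_pos: [0.5533, 0.0179, 0.3078]
ee_rot: [3.141, 0.002, -2.991]
force: [0.6, -0.2, 0.3]
width: 0.0482
```

Call:
carry_out --targets '[[[0,0,0,0.7,0,0,-1],[0,0,0,0.8,0,0,-1],[0,0,0,0.8,0,0,-1],[0,0,0,0.8,0,0,-1],[0,0,0,0.8,0,0,-1],[0,0,0,0,0,0,-1],[0,0,0,0,0,0,-1]]]'

```text
t: 12.25
eef_pos: [0.4565, 0.0032, 0.3059]
ee_rot: [-3.142, 0.0, -2.991]
force: [0.9, -0.0, -0.2]
width: 0.0004
```

```bash
python3 - <<'E'
from st import *
go(.4570,.0030,.239,-2.988)
m=arm.camera_model('top');im,d=arm.grab_frame('top');save('t5',cv2.resize(im[170:300,220:350],None,fx=4,fy=4,interpolation=cv2.INTER_CUBIC))
P=dz(190,250,265,330,d,'top')
D=P[np.linalg.norm(P[:,:2]-[.5535,.018],axis=1)<.05]
g=D[D[:,2]>.084];print('bar',len(g),np.median(g,0),cv2.minAreaRect((g[:,:2]*1000).astype(np.float32)))
k=D[(D[:,2]>.055)&(D[:,2]<.07)];print('disc',np.median(k[:,2]),cv2.minEnclosingCircle((k[:,:2]*1000).astype(np.float32)))
im,d=arm.grab_frame('wrist');save('w5',im)
E
```

```text
t 12.25 pos [0.4565 0.0032 0.3059] rot [-3.1416e+00  2.0000e-04 -2.9908e+00] F [ 0.9 -0.  -0.2] M [ 0.03 -0.21 -0.05] w 0.0004 q6 -1.86
shift [-0.02 -0.01  2.67] turn [-0.    0.   -0.02]
bar 153 [0.57093581 0.02252606 0.08971165] ((546.6517333984375, 17.65216827392578), (85.93881225585938, 19.784513473510742), 9.259657859802246)
disc 0.06013265092063391 ((554.8009643554688, 19.597429275512695), 41.7884521484375)
```

View pics/t5.png

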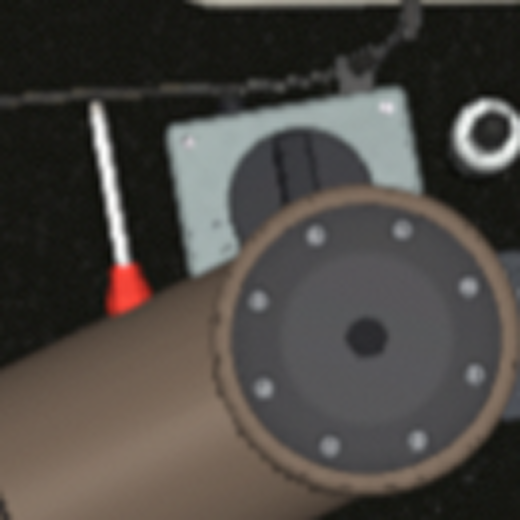

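View pics/w5.png

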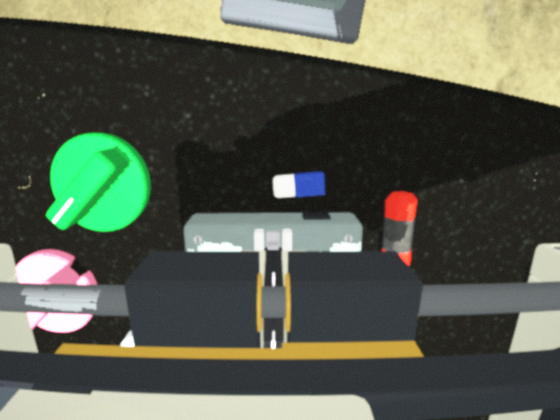

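The dial is home, with the disc top at 60.1 mm and the bar at 9.3° against the box's 8.8°. I descend behind the stud.

Call:
carry_out --targets '[[[0,0,0,0.1,0,0.7,-1],[0,0,0,0,0,0.7,-1],[0,0,0,0,0,0.6,-1],[0,0,0,0,0,0.6,-1],[0,0,0,0,0,0,-1]]]'

```text
t: 12.98
eef_pos: [0.454, 0.0027, 0.2398]
ee_rot: [-3.141, -0.003, -2.991]
force: [-0.6, 0.7, -0.0]
width: 0.0002
```

Call:
carry_out --targets '[[[0,0,0,-0.15,0,0,-1],[0,0,0,-0.15,0,0,-1],[0,0,0,-0.15,0,0,-1],[0,0,0,-0.15,0,0,-1]]]'

```text
t: 13.48
eef_pos: [0.469, 0.0051, 0.2411]
ee_rot: [3.142, -0.0, -2.991]
force: [-1.4, -0.3, 2.0]
width: 0.0003
```

Call:
carry_out --targets '[[[0,0,0,-0.15,0,0,-1],[0,0,0,-0.15,0,0,-1],[0,0,0,-0.15,0,0,-1]]]'

```text
t: 13.85
eef_pos: [0.4803, 0.0068, 0.2409]
ee_rot: [-3.142, -0.0, -2.991]
force: [-1.8, -0.0, 1.2]
width: 0.0
```

Call:
carry_out --targets '[[[0,0,0,-0.1,0,0,-1],[0,0,0,-0.1,0,0,-1],[0,0,0,0,0,0,-1]]]'

```text
t: 14.22
eef_pos: [0.4845, 0.0074, 0.2406]
ee_rot: [-3.141, -0.002, -2.991]
force: [-4.9, 0.9, 2.9]
width: 0.0004
```

```bash
python3 - <<'E'
from st import *
go(.4851,.0072,.241,-2.988)
im,d=arm.grab_frame('scene');save('s6',im[180:300,200:350].repeat(4,0).repeat(4,1))
E
```

```text
t 14.225 pos [0.4845 0.0074 0.2406] rot [-3.1414e+00 -1.9000e-03 -2.9913e+00] F [-4.9  0.9  2.9] M [0.23 1.45 0.03] w 0.0004 q6 -1.84
shift [-0.02 -0.01 -0.01] turn [-0.   -0.01 -0.02]
```

View pics/s6.png

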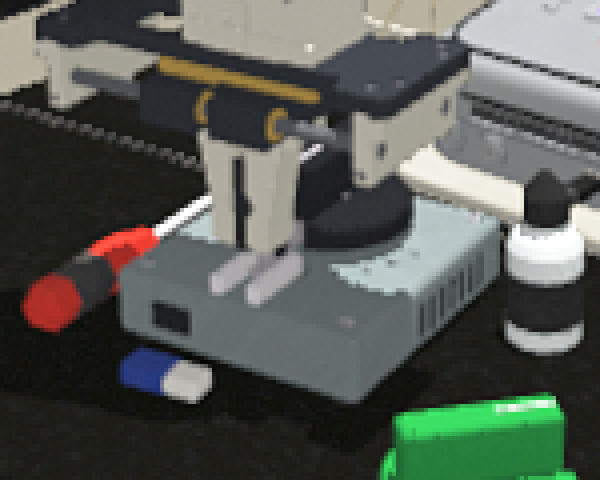

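The force is rising to 5 N near the expected stop, so I push a little further.

Call:
carry_out --targets '[[[0,0,0,-0.06,0,0,-1],[0,0,0,-0.06,0,0,-1],[0,0,0,0,0,0,-1],[0,0,0,0,0,0,-1]]]'

```text
t: 14.78
eef_pos: [0.4856, 0.0073, 0.2403]
ee_rot: [-3.141, -0.006, -2.992]
force: [-13.3, 1.7, 9.9]
width: 0.0006
```

The slide stops hard at 13 N. I back off, lift and move away to look.

Call:
carry_out --targets '[[[0,0,0,0.4,0,0,-1],[0,0,0,0.6,0,0,-1],[0,0,0,0,0,-0.8,-1],[0,0,0,0,0,-1,-1],[0,0,0,0,0,-1,-1],[0,0,0,0,0,-1,-1],[0,0,0,0,0,-1,-1],[0,0,0,0,-1,0,-1],[0,0,0,0,-1,0,-1],[0,0,0,0,-1,0,-1],[0,0,0,0,-1,0,-1],[0,0,0,0,-1,0,-1],[0,0,0,0,-1,0,-1],[0,0,0,0,-1,0,-1],[0,0,0,0,0,0,-1]]]'

```text
t: 16.65
eef_pos: [0.4892, -0.1698, 0.3608]
ee_rot: [-3.141, 0.0, -2.993]
force: [-0.6, 1.5, -0.2]
width: 0.0003
```

```bash
python3 - <<'E'
from st import *
go(.4851,.0072,.241,-2.988)
im,d=arm.grab_frame('top');save('t7',cv2.resize(im[170:300,220:350],None,fx=4,fy=4,interpolation=cv2.INTER_CUBIC));save('t7f',im)
P=dz(190,260,265,330,d,'top')
r=np.linalg.norm(P[:,:2]-[.5535,.018],axis=1)
D=P[r<.043]
g=D[D[:,2]>.084];print('bar',len(g),np.median(g,0),cv2.minAreaRect((g[:,:2]*1000).astype(np.float32)))
k=D[(D[:,2]>.055)&(D[:,2]<.066)];print('disc',np.median(k[:,2]),k[:,2].std())
s=P[(r>.045)&(r<.1)&(P[:,2]>.066)];print('stud',len(s),s.mean(0) if len(s) else '')
E
```

```text
t 16.65 pos [ 0.4892 -0.1698  0.3608] rot [-3.1414e+00  4.0000e-04 -2.9930e+00] F [-0.6  1.5 -0.2] M [ 0.14 -0.11  0.02] w 0.0003 q6 -1.47
shift [-0.89  7.03  4.79] turn [-0.    0.   -0.04]
bar 439 [0.52067239 0.01635113 0.58861178] ((519.862060546875, 16.92954444885254), (17.88737678527832, 67.60533905029297), 2.102435827255249)
disc nan nan
stud 3114 [0.48492442 0.02066375 0.60807324]
  return _methods._mean(a, axis=axis, dtype=dtype,
  ret = ret.dtype.type(ret / rcount)
  ret = _var(a, axis=axis, dtype=dtype, out=out, ddof=ddof,
  arrmean = um.true_divide(arrmean, div, out=arrmean,
  ret = ret.dtype.type(ret / rcount)
```

View pics/t7.png

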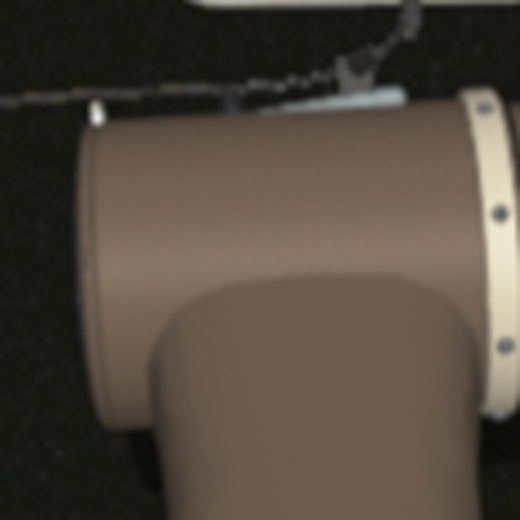

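The elbow hides the box, so I move to the left.

Call:
carry_out --targets '[[[0,0,0,0,1,0,-1],[0,0,0,0,1,0,-1],[0,0,0,0,1,0,-1],[0,0,0,0,1,0,-1],[0,0,0,0,1,0,-1],[0,0,0,0,1,0,-1],[0,0,0,0,1,0,-1],[0,0,0,0,1,0,-1],[0,0,0,0,1,0,-1],[0,0,0,0,1,0,-1],[0,0,0,0,1,0,-1],[0,0,0,0,1,0,-1],[0,0,0,0,1,0,-1],[0,0,0,0,1,0,-1],[0,0,0,0,1,0,-1],[0,0,0,0,1,0,-1],[0,0,0,0,1,0,-1],[0,0,0,0,0,0,-1]]]'

```text
t: 18.95
eef_pos: [0.4249, 0.2529, 0.3609]
ee_rot: [3.141, 0.0, -2.989]
force: [-0.2, -1.2, 0.3]
width: 0.0001
```

```bash
python3 - <<'E'
from st import *
go(.4851,.0072,.241,-2.988)
im,d=arm.grab_frame('top');save('t8',cv2.resize(im[170:300,220:350],None,fx=4,fy=4,interpolation=cv2.INTER_CUBIC))
P=dz(190,260,265,330,d,'top')
r=np.linalg.norm(P[:,:2]-[.5535,.018],axis=1)
D=P[r<.043]
g=D[(D[:,2]>.084)&(D[:,2]<.1)];print('bar',len(g),np.median(g,0),cv2.minAreaRect((g[:,:2]*1000).astype(np.float32)))
k=D[(D[:,2]>.055)&(D[:,2]<.066)];print('disc',np.median(k[:,2]),k[:,2].std())
s=P[(r>.045)&(r<.1)&(P[:,2]>.068)&(P[:,2]<.085)]
print('stud',len(s));
if len(s): print(s.mean(0),((s[:,:2]-[.5538,.0180])@[.988,.153]).mean())
E
```

```text
t 18.95 pos [0.4249 0.2529 0.3609] rot [ 3.1411e+00  5.0000e-04 -2.9885e+00] F [-0.2 -1.2  0.3] M [ 0.06 -0.17  0.01] w 0.0001 q6 -2.35
shift [ -0.88 -10.08   4.79] turn [ 0.  0. -0.]
bar 285 [0.55352995 0.01885568 0.08986539] ((554.2554931640625, 18.999774932861328), (70.8104248046875, 19.925125122070312), 9.33101749420166)
disc 0.060069968096044146 0.00218349045624383
stud 30
[0.49961495 0.01039673 0.07620213] -0.054698127074472115
```

View pics/t8.png

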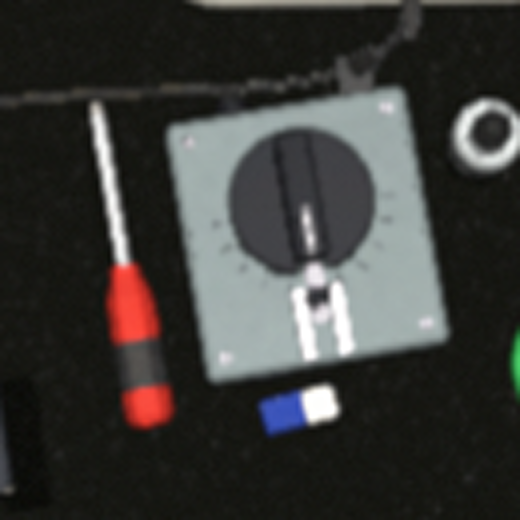

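The stud is now 55 mm from the axis, which is 20 mm in, and the tongue sits in the notch. The dial is home and aligned, nothing round the box has moved, and the arm is clear.

```bash
python3 -c "
from station import arm
print(arm.job_done())"
```

```text
the job is handed in; nothing more can be done
None
```

The dial is home on its shaft with its notch facing the lock, and the slide is pushed in. I handed the job in at about 19 s of the 58 s allowed; no verdict was reported.

I gripped the dial's bar and turned it clockwise under a light press. It keyed on, and I pressed it down until it stopped hard at about 15 N, roughly 12 mm lower. I then turned it to yaw 0, released it, and pushed the stud with the closed fingers until the slide stopped at about 13 N.

Last checks, from the top camera with the arm clear:

| Check | Measured | Expected |
|---|---|---|
| Disc top height | 60.1 mm | 60 mm when home |
| Dial yaw off the box's | about 0.01 rad | within 0.15 rad |
| Stud distance from the shaft axis | about 55 mm | 55 mm at full travel |

The screwdriver, bottle and eraser look unmoved in the last picture. The stapler and glue stick were outside it, but the arm never went down near them.

No final check failed. Two earlier points:
- **Earlier key-on:** the dial seemed to start coming down near 0.9 rad, slightly before the stated 0.45–0.85 range.
- **Blocked view:** the first picture after the push was hidden by the elbow, so I moved the arm left and took it again.

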